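# Rack the engraver's bit cases

## Task

Put the three flat bit cases back into the plywood rack, standing upright side by side in order of height: the tallest against the fixed end wall, the shortest next to the sliding stop. Push the stop up so that the row is snug, with no play left. The oil tin with the screw cap and the square tin are not bit cases: leave them standing where they are.

Things in the scene. Friction and masses are not known exactly. Their poses are not given: they have to be found in the camera images.
- case_tall: A flat closed bit case of bare metal with a plain flat lid (only a thin seam line round it and two thin creases on top), standing upright, the tallest of three: 56 wide (its x) x 32 thick (its y) x 90 tall, about 300 g. Sizes in mm. Origin: centre of its underside; z up.
- case_mid: A flat closed bit case of bare metal with a plain flat lid (only a thin seam line round it and two thin creases on top), standing upright, the middle one of three: 56 wide (its x) x 26 thick (its y) x 75 tall, about 220 g. Sizes in mm. Origin: centre of its underside; z up.
- case_short: A flat closed bit case of bare metal with a plain flat lid (only a thin seam line round it and two thin creases on top), standing upright, the shortest of three: 56 wide (its x) x 20 thick (its y) x 60 tall, about 150 g. Sizes in mm. Origin: centre of its underside; z up.
- oil_tin: Look-alike, not to be moved: a flat tin of the same bare metal, 56 (x) x 26 (y) x 70 mm tall, with a round screw cap of 20 mm diameter on top (86 mm in all). Origin: centre of its underside.
- square_tin: Look-alike, not to be moved: a square tin of the same bare metal, 56 x 56 x 75 mm tall, with an overlapping lid. Origin: centre of its underside.
- rack: Fixed plywood rack; the row of cases runs along its y, case widths along its x. Sizes mm. Origin: on the bench; z up. Base 88 wide (x), y -82 to +95, its top (the floor) 12 above the bench. Low side rails, tops 22 above the bench, 76 apart inside, 88 outside. Fixed end wall at -y: inner face y = -70, 12 thick, top 70 above the bench. Open at +y behind the sliding stop.
- stop (a joint): Sliding end stop of the rack, m: 0 = fully back, 0.070 = farthest in; grows towards the fixed wall (rack's -y). Clear length between wall and stop = 0.140 minus this; 0.062 with all three cases (78 mm) packed tight. A plywood plate 72 mm wide, 12 mm thick, top edge 68 mm above the bench; about 1.5 N friction, stays where left.
- stop_back (a point): Centre of the stop's outer face (the face to push, looking to the rack's +y), 41 mm above the bench, axes as the rack's.
Not all that is in view belongs to the job. What is shaped like the case_short but green or turquoise is not meant. Leave any red or turquoise look-alike of the case_tall alone.

How it is judged:
At the end, for the whole second after the job is handed in: The cases stand upright (7 deg) on the rack floor, square to it (8 deg), within 15 mm of its middle line, tallest at the fixed wall, then middle, then shortest; the stop leaves at most 6 mm play; all at rest; the two tins within 30 mm of where they were (y of case_tall in the frame of rack between -0.058 and -0.045 m and x of case_tall in the frame of rack between -0.015 and 0.015 m and z of case_tall in the frame of rack between 0.008 and 0.017 m and angle between each of case_tall, case_mid, case_short's own z axis and vertical below 0.12 rad and angle between the x axis of each of case_tall, case_mid, case_short and the x axis of rack, either way round below 0.15 rad and linear speed of each of case_tall, case_mid, case_short below 0.02 m/s and angular speed of each of case_tall, case_mid, case_short below 0.2 rad/s and y of case_mid in the frame of rack between -0.029 and -0.016 m and x of case_mid in the frame of rack between -0.015 and 0.015 m and z of case_mid in the frame of rack between 0.008 and 0.017 m and y of case_short in the frame of rack between -0.006 and 0.007 m and x of case_short in the frame of rack between -0.015 and 0.015 m and z of case_short in the frame of rack between 0.008 and 0.017 m and value of joint stop above 0.056 m and velocity of joint stop below 0.01 m/s and distance of each of oil_tin, square_tin from where it was at the start of the episode below 0.03 m and angle between each of oil_tin, square_tin's own z axis and vertical below 0.2 rad); the robot touches nothing.
It fails at once if the oil tin is moved or knocked over (distance of oil_tin from where it was at the start of the episode above 0.03 m or angle between oil_tin's own z axis and vertical above 0.5 rad).
It fails at once if the square tin is moved or knocked over (distance of square_tin from where it was at the start of the episode above 0.03 m or angle between square_tin's own z axis and vertical above 0.5 rad).
It also fails if it takes over 90 s, if anything falls off the work surface, if the arm or the gripper's body presses on something with over 40 N, if the wrist force passes 120 N, or if a joint passes its speed limit or range.

## Robot

A 6-joint arm with a two-finger parallel gripper is mounted at the origin on the work surface. World frame = base frame: x ahead of the robot, y to its left, z up, the work surface at z = 0. Lengths are in m, angles in rad, forces in N, time in s.
With the tool pointing down it reaches from about 0.35 to 0.85 m from the base axis. Payload 8.1 kg.
Tool frame: the origin (TCP) lies at the very end of the fingers, on their centre line; the grasp point (between the pads) lies 19 mm behind it; z points along the fingers, y is the line along which they close (so a half turn about z gives the same grasp; the last joint's range is limited). The gripper opens to 85 mm and grips with 20 to 120 N. Pads are 22 mm wide; open, the fingers measure 114 mm over their backs; the gripper's body (76 mm by 85 mm) begins 54 mm behind the grasp point. The pads swing forward as they close: fully open they stand 13 mm farther back than shut.
Start: joints at [-1.193, 0.13, 1.488, -0, 1.523, -0.085], TCP at [0.268, -0.537, 0.231] pointing down, gripper open.
Joint ranges: [-2.96, 2.96], [-0.89, 2.26], [0.02, 2.5], [-1.34, 4.48], [0, 2.73], [-2.66, 2.66]. Speed limits (rad/s): [2.39, 2.39, 2.79, 3.14, 3.14, 3.14].

## Interface

Orientations are given as a unit quaternion [x, y, z, w].
In Python, from station import * gives the robot as it stands. Calls block until the motion is done:
- reach(position, orientation): joint-space move of the TCP to a pose.
- movel(position, ori=None, v=0.15, until_force=None): straight line of the TCP; ori=None keeps the orientation; v is the mean speed in m/s. With until_force (N) it stops when the force on the tool has changed by that much, and returns True; else False.
- move_joints(angles): joint-space move.
- ungrasp() and close_gripper(): open the fingers fully, or close them until they stop; the grip force is fixed at half the most.
- sleep(seconds).
- ik(position, orientation): joint angles nearest the present ones, or None.
- read_camera(name): name is "side" or "top"; returns a dict with "frame" (480x640x3 uint8, red, green, blue), "mtx" (3x3 intrinsics, pixels), "distortion" ([k1, k2, p1, p2, k3] as OpenCV has them; the pictures are not rectified), "position" and "attitude" of the camera in the world. Camera axes: x right, y up, looking along -z (the intrinsics and any distortion apply to the point x, -y, -z); pixel columns grow to the right and rows downward; lengths in m; the calibration is good to about 2 mm. A picture is of the moment at which its call begins. There is no depth.
A pose or a line that the arm cannot do raises PlanningError and nothing moves.
- sign_off(): hands the job in; it is judged then, once.
Readings, each from a call of its own:
- read_t(): time.
- read_joints(): joint angles.
- read_qd(): joint speeds.
- read_joint_torque(): joint torques, N m.
- read_eef_pos(): TCP position.
- read_tool_rot(): TCP orientation.
- read_wrist_force(): force on the tool from outside, world axes, zero at the start.
- read_wrist_torque(): the same for the moment, N m.
- read_gripper_width(): finger opening in m.
- read_gripper_force(): force on a finger pad.
Only numpy, scipy, OpenCV 4.12 (cv2) and the standard library are available. Lean on these libraries where they do the work, as an engineer would, in place of code of your own. Each camera call takes 0.05 s, during which the arm holds its last target. There are 200 camera calls.

## Working session

There is one attempt and no reset: what is moved stays moved. The work goes in short steps, each a Python script; the robot and the scene stay as the last script left them, time stands still between calls to the robot, and variables do not carry over. Pictures are saved under pics/ and viewed, at most 14 in all, crops included, and the job is handed in when it is done.

```bash
mkdir -p pics; ls; python3 - <<'E'
from station import *
import cv2
for n in("top","side"):
    c=read_camera(n); cv2.imwrite(f"pics/{n}0.png",c["frame"][:,:,::-1]); print(n,c["mtx"],c["distortion"],c["position"],c["attitude"])
print(read_t(), read_tool_rot())
E
```

```text
pics
top [[451.904798     0.         322.36652427]
 [  0.         451.904798   238.65886494]
 [  0.           0.           1.        ]] [-0.01435181  0.          0.          0.          0.        ] [ 0.36776874 -0.00292898  0.93104249] [ 0.05467137 -0.05240621 -0.70462972  0.70552221]
side [[508.67739812   0.         326.73988036]
 [  0.         508.67739812 239.85200861]
 [  0.           0.           1.        ]] [0.03896408 0.         0.         0.         0.        ] [0.3811008  0.88228785 0.80448345] [-0.02715662  0.41471447  0.90869111 -0.03943205]
0.1 [ 9.73348421e-01  2.29329837e-01 -1.24284702e-04 -8.13860675e-04]
```

View pics/top0.png

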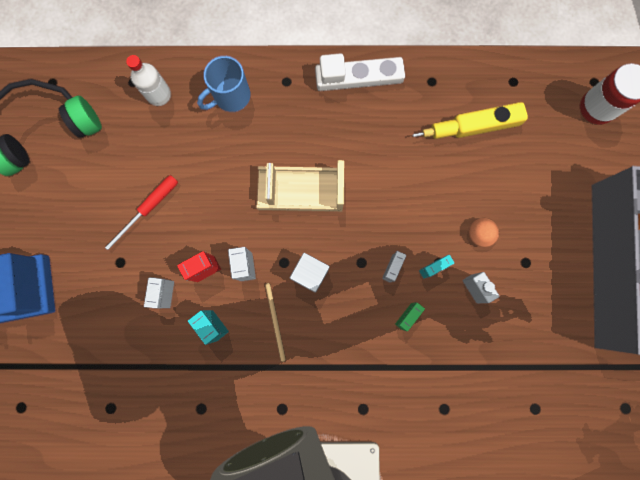

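View pics/side0.png

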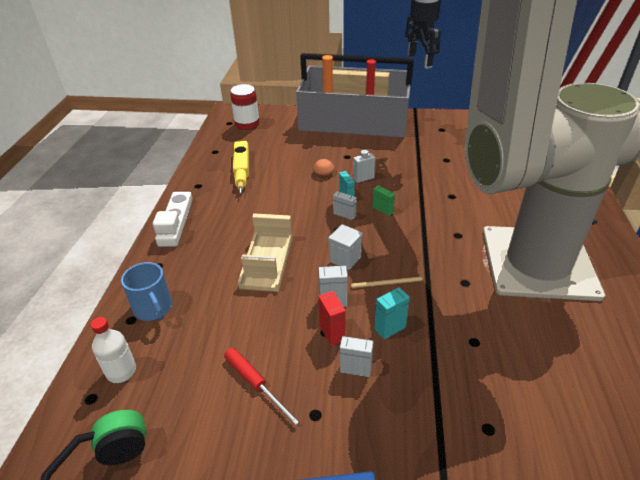

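The top view shows these metal candidates, as (column, row):
- (158,293) and (240,263): plain flat lids with creases, so they are the tall and mid cases.
- (396,266): small and plain, so it is the short case.
- (310,272): square tin.
- (482,289): oil tin with its cap.

The red one (198,266), the turquoise ones (207,327) and (438,266), and the green one (411,317) are decoys. The rack is at (300,187), with the fixed wall on the right at column 341 and the stop on the left at column 268. I'll confirm this in one enlarged crop.

```bash
cat > h.py <<'E'
import numpy as np, cv2
from scipy.spatial.transform import Rotation as R
def ray(c,px):
    p=cv2.undistortPoints(np.array(px,float).reshape(-1,1,2),c["mtx"],np.array(c["distortion"]))[:,0]
    d=np.c_[p[:,0],-p[:,1],-np.ones(len(p))]
    return np.array(c["position"]),R.from_quat(c["attitude"]).apply(d)
def plane(c,px,z):
    o,d=ray(c,px); return o+d*((z-o[2])/d[:,2])[:,None]
def proj(c,P):
    q=R.from_quat(c["attitude"]).inv().apply(np.atleast_2d(P)-c["position"])*[1,-1,-1]
    return cv2.projectPoints(q,np.zeros(3),np.zeros(3),c["mtx"],np.array(c["distortion"]))[0][:,0]
E
python3 - <<'E'
from station import *
import cv2, numpy as np
c=read_camera("top"); f=c["frame"]; np.save("pics/top0.npy",f)
o=cv2.resize(f[230:320,130:330][:,:,::-1],None,fx=4,fy=4,interpolation=cv2.INTER_CUBIC)
p=cv2.resize(f[150:220,240:360][:,:,::-1],None,fx=3.3,fy=3.3,interpolation=cv2.INTER_CUBIC)
q=cv2.resize(f[240:310,375:505][:,:,::-1],None,fx=3,fy=3,interpolation=cv2.INTER_CUBIC)
im=np.zeros((600,800,3),np.uint8); im[:360,:800]=o; im[362:362+p.shape[0],:p.shape[1]]=p; im[362:362+q.shape[0],405:405+q.shape[1]]=q
cv2.imwrite("pics/crop1.png",im)
E
```

```text
(no output)
```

View pics/crop1.png

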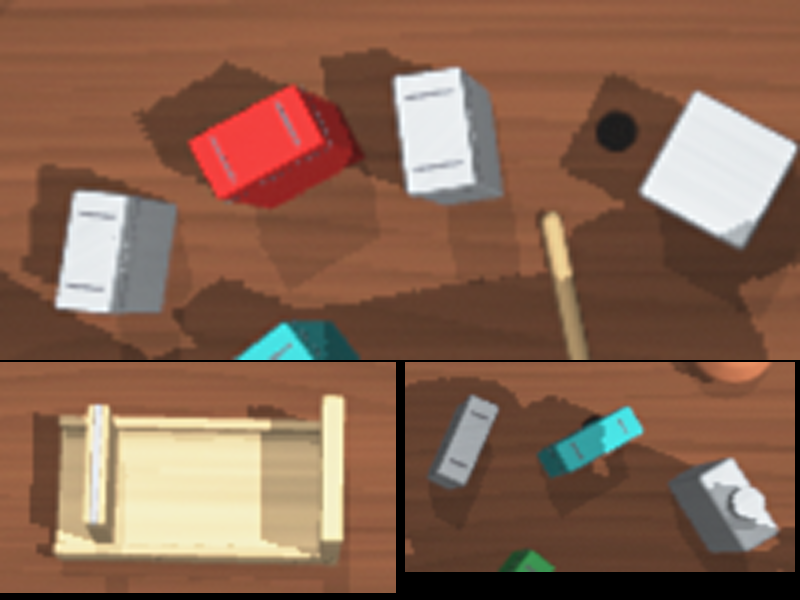

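The crop confirms it. The left box (lid about 14 px thick, roughly 26 mm) is the mid case. The one at crop (435,130) has a lid about 16 px thick, roughly 31 mm, so it is the tall case. The small grey one, crop (465,440), is the short case. The square tin and the capped oil tin stay where they are.

```bash
cat > m.py <<'E'
from station import *
from h import *
c=read_camera("top"); f=c["frame"]; s=read_camera("side")
def quad(n,px,z):
    P=plane(c,px,z); L=[np.linalg.norm(P[i]-P[i-3])*1e3 for i in range(4)]
    m=P.mean(0); l=(P[3]-P[0])+(P[2]-P[1]); 
    print(n,"centre",m.round(4),"sides",np.round(L,1),"long-axis deg",round(np.degrees(np.arctan2(l[1],l[0])),1),"side px",proj(s,m)[0].round(0))
def src(q,s,ox,oy,dx=0,dy=0): return [((x-dx+.5)/s-.5+ox,(y-dy+.5)/s-.5+oy) for x,y in q]
quad("mid",src([(75,190),(130,193),(112,312),(55,307)],4,130,230),.075)
quad("tall",src([(395,75),(460,68),(475,190),(410,195)],4,130,230),.09)
quad("short",src([(468,395),(498,405),(462,487),(430,480)],3,375,240,405,362),.06)
quad("wall",src([(322,396),(344,396),(343,541),(322,541)],3.3,240,150,0,362),.07)
quad("stop",src([(88,405),(110,405),(103,523),(86,523)],3.3,240,150,0,362),.068)
quad("sq",src([(697,90),(797,150),(743,248),(640,190)],4,130,230),.075)
# masks: bright lid
for n,(x0,y0,x1,y1),z in (("mid",(140,275,180,312),.075),("tall",(225,243,262,285),.09),("short",(378,246,412,290),.06)):
    r=f[y0:y1,x0:x1].astype(int); g=r.min(2); sat=r.max(2)-g
    for t in ((200,) if n!="short" else (120,145)):
        k=((g>t)&(sat<30)).astype(np.uint8); q=max(cv2.findContours(k,0,1)[0],key=cv2.contourArea)
        b=cv2.boxPoints(cv2.minAreaRect(q))+[x0,y0]; quad(n+" mask%d"%t,b,z)
E
python3 m.py
```

```text
mid centre [0.3959 0.3199 0.075 ] sides [26.3 56.1 27.2 55.3] long-axis deg 174.0 side px [355. 344.]
tall centre [0.4509 0.1569 0.09  ] sides [30.7 57.9 30.3 56.9] long-axis deg -171.3 side px [332. 271.]
short centre [ 0.4472 -0.1395  0.06  ] sides [20.3 58.3 20.9 60.6] long-axis deg 155.1 side px [344. 196.]
wall centre [ 0.6125 -0.0355  0.07  ] sides [13.2 89.1 12.4 89.1] long-axis deg 179.5 side px [270. 216.]
stop centre [0.6156 0.1054 0.068 ] sides [13.2 72.9 10.1 72.8] long-axis deg 179.0 side px [257. 258.]
sq centre [0.4347 0.0243 0.075 ] sides [55.6 52.8 55.9 54.6] long-axis deg 151.0 side px [345. 235.]
mid mask200 centre [0.3953 0.3207 0.075 ] sides [54.6 24.7 54.5 24.4] long-axis deg -99.1 side px [356. 344.]
tall mask200 centre [0.4517 0.1574 0.09  ] sides [30.7 54.8 30.4 54.8] long-axis deg -170.8 side px [332. 271.]
short mask120 centre [ 0.4485 -0.1417  0.06  ] sides [55.  19.2 54.9 19. ] long-axis deg -114.2 side px [344. 196.]
short mask145 centre [ 0.4487 -0.1419  0.06  ] sides [54.  17.8 53.9 17.6] long-axis deg -114.2 side px [343. 196.]
```

Every measured size matches what was given, and the side-view projections land on the right objects. The rack comes out at yaw ≈ -1°, origin ≈ (0.614, 0.0405), with the stop at ≈ 0.011. I'll pick the tall case first, gripping it across its 56 mm width.

```bash
cat > act.py <<'E'
from station import *
from h import *
RO=np.array([.6138,.0405]); RY=np.radians(-1.0)
def rk(x,y): 
    c,s=np.cos(RY),np.sin(RY); return RO+[c*x-s*y,s*x+c*y]
def down(a): return R.from_euler("z",a+90,degrees=True)*R.from_euler("x",180,degrees=True)
def pick(xy,a,g):
    q=down(a).as_quat().tolist()
    reach([*xy,.2],q); hit=movel([*xy,g],v=.12,until_force=8)
    close_gripper(); print("pick hit",hit,"w",read_gripper_width(),"F",read_gripper_force(),"z",read_eef_pos()[2])
    movel([*xy,.22],v=.2)
    print("lift w",read_gripper_width(),read_t())
def place(y,g,x=0):
    p=rk(x,y); q=down(np.degrees(RY)).as_quat().tolist()
    reach([*p,.22],q); movel([*p,g+.035],v=.15)
    hit=movel([*p,g+.010],v=.03,until_force=4); print("place hit",hit,read_eef_pos())
    ungrasp(); e=read_eef_pos(); movel([e[0],e[1],.22],v=.2); print("t",read_t())
def snap(n,cam="top",box=None,fx=1):
    f=read_camera(cam)["frame"]
    if box: f=f[box[1]:box[3],box[0]:box[2]]
    cv2.imwrite(n,cv2.resize(f[:,:,::-1],None,fx=fx,fy=fx,interpolation=cv2.INTER_CUBIC))
E
python3 - <<'E'
from act import *
pick((.4513,.1571),9,.045)
place(-.051,.045)
pick((.3956,.3203),-7,.038)
snap("pics/a_top.png","top",(130,150,430,330),2.6); snap("pics/a_side.png","side")
E
```

```text
pick hit False w 0.055527035612109046 F 64.64913010597229 z 0.04572850474573305
lift w 0.05524719371808637 5.6417
place hit True [ 0.61262837 -0.01050952  0.05782815]
t 9.7167
pick hit False w 0.055119043969216144 F 64.33861970901489 z 0.038857110943000844
lift w 0.055558016116982675 14.1333
```

View pics/a_top.png

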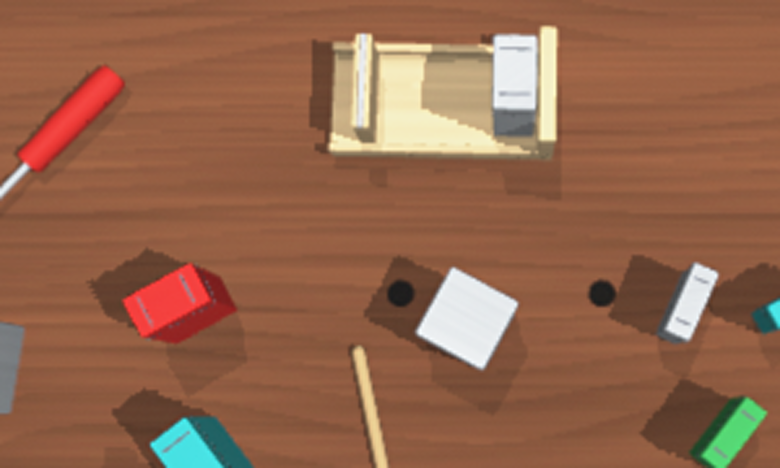

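View pics/a_side.png

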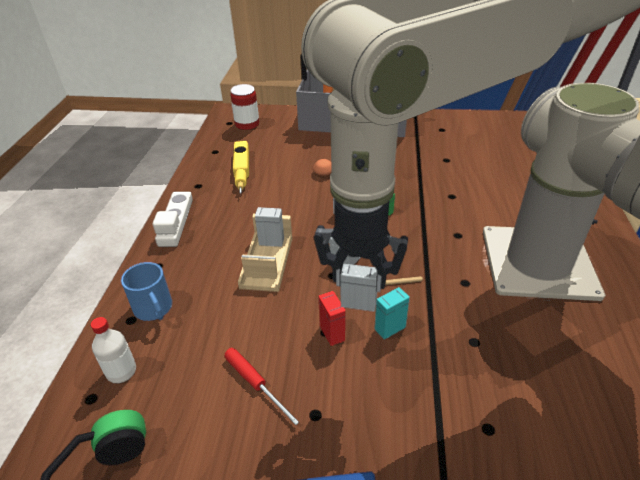

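The tall case stands square next to the wall, with its lid at crop (515,72). The mid case is in the gripper. Before going on I'll measure the placed tall case and the short case, which is now better lit.

```bash
python3 - <<'E'
from act import *
c=read_camera("top"); f=c["frame"]
def src(q): return [((x+.5)/2.6-.5+130,(y+.5)/2.6-.5+150) for x,y in q]
def inr(P): return R.from_euler("z",-RY).apply(P-np.r_[RO,0])
P=plane(c,src([(493,36),(537,36),(534,110),(493,108)]),.102); print("tall rack",inr(P).mean(0).round(4), P.round(4).tolist())
W=plane(c,src([(541,28),(541,155)]),.07); print("wall inner",inr(W).round(4))
S=plane(c,src([(695,263),(718,270),(685,342),(661,333)]),.06); print("short",S.mean(0).round(4),[round(np.linalg.norm(S[i]-S[i-1])*1e3,1) for i in range(4)],np.degrees(np.arctan2(*(S[0]+S[1]-S[2]-S[3])[1::-1])))
place(-.019,.038)
pick((.4475,-.1407),-24.5,.024)
snap("pics/b_top.png","top",(230,150,430,300),3.8)
E
```

```text
tall rack [-0.0013 -0.0502  0.102 ] [[0.6392, 0.0059, 0.102], [0.6392, -0.0264, 0.102], [0.5834, -0.024, 0.102], [0.5849, 0.0057, 0.102]]
wall inner [[ 0.0434 -0.0701  0.07  ]
 [-0.0554 -0.0714  0.07  ]]
short [ 0.4479 -0.1405  0.06  ] [np.float64(58.5), np.float64(17.8), np.float64(59.5), np.float64(18.8)] -26.245810068730602
place hit True [0.61305733 0.02151548 0.05091934]
t 18.9
pick hit False w 0.055111133479344265 F 64.06013131141663 z 0.024775366132835926
lift w 0.055198034476064646 22.9583
```

View pics/b_top.png

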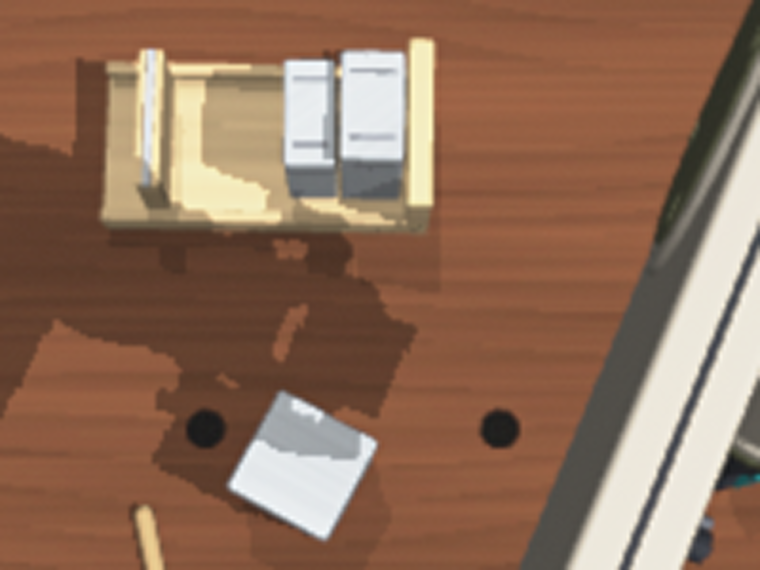

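The tall and mid cases stand in order, lids at crop (372,105) and (310,112). Next I place the short case and push the stop.

```bash
python3 - <<'E'
from act import *
place(.009,.024)
q=down(np.degrees(RY)).as_quat().tolist()
reach([*rk(0,.120),.2],q); close_gripper()
movel([*rk(0,.120),.03],v=.15)
hit=movel([*rk(0,.005),.03],v=.04,until_force=12)
e=np.array(read_eef_pos()); print(hit,R.from_euler("z",-RY).apply(e-np.r_[RO,0]),read_wrist_force(),read_t())
movel([*(e[:2]+(rk(0,.05)-rk(0,0))),.03],v=.1); p=read_eef_pos(); movel([p[0],p[1],.25],v=.2)
reach([.45,-.3,.25],q)
snap("pics/c_top.png","top",(230,150,430,300),3.8); snap("pics/c_side.png","side",(210,180,410,330),3.8)
E
```

```text
place hit True [0.61360349 0.04952192 0.03683813]
t 27.4
True [-0.00030031  0.03124623  0.02970709] [-0.25140899  3.45786287  3.44545625] 31.9667
```

View pics/c_top.png

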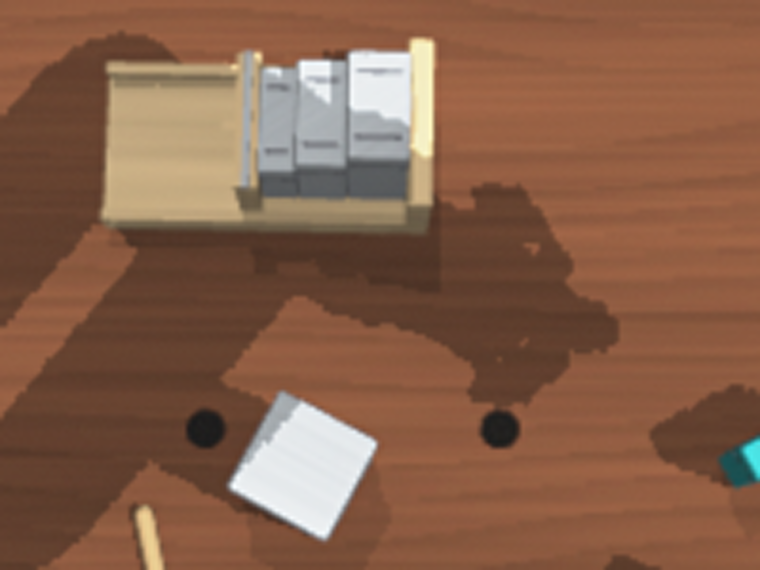

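View pics/c_side.png

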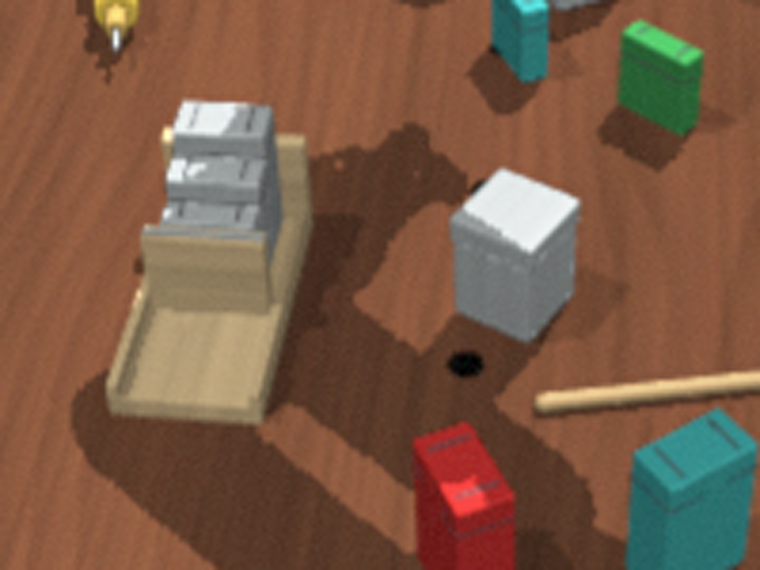

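The row is snug in both views: wall, tall, mid, short, stop with no visible gaps. The finger stopped at rack y 0.031 m; taking off its 11 mm half-width puts the stop's outer face at 0.020 m, which is joint ≈ 0.062. I'll check that numerically from the image and then hand in.

```bash
python3 - <<'E'
from act import *
c=read_camera("top")
s=lambda q:[((x+.5)/3.8-.5+230,(y+.5)/3.8-.5+150) for x,y in q]
i=lambda P:R.from_euler("z",-RY).apply(P-np.r_[RO,0])
y=i(plane(c,s([(261,52),(258,187)]),.068))[:,1].mean(); print("stop inner y",y,"joint",.07-y)
for n,q,z in (("tall",[(348,52),(410,52),(409,158),(348,160)],.102),("mid",[(298,60),(347,60),(345,165),(296,167)],.087),("short",[(263,68),(296,67),(294,170),(260,172)],.072)): print(n,i(plane(c,s(q),z)).mean(0).round(4))
if .07-y>.057: sign_off(); print("handed in",read_t())
E
```

```text
stop inner y 0.00781352501697877 joint 0.06218647498302124
tall [-0.0008 -0.0537  0.102 ]
mid [-0.0009 -0.0248  0.087 ]
short [-0.0003 -0.0021  0.072 ]
the job is handed in; nothing more can be done
the job is handed in; nothing more can be done
```

The job is handed in: the tall, mid and short cases stand snug in the rack in that order, with the stop at about 0.062 m (measured from the image), and I left both tins where they stood; the call returned no verdict.

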